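# Put the cook book away upright in its rack

## Task

Cooking is done: take the blue cook book off its sloping reading stand and stand it upright in the wooden book rack, on its foot (the short edge it rests on now), its covers facing the rack's two ends and about centred across the rack's width. Let go of it, then gently slide the rack's bookend (the steel plate with a wooden knob) up until the book is held snugly between bookend and fixed end. Do not drop the book or let it topple, and leave the egg timer, salt shaker and pepper mill alone.

Things in the scene. Friction and masses are not known exactly. Their poses are not given: they have to be found in the camera images.
- cook_book: Blue cook book, a closed solid block 174 (its x) x 110 (y) x 28 mm (z), 0.33 kg. Origin: centre of the back cover (z = 0); front cover at z = 28. +x points from foot (short edge it stands on) to top edge, +z out of the front cover. Starts lying on the stand's panel at 50 degrees from level, foot on the ledge; its top 66 mm stand free above the panel, so a finger can pass behind.
- book_top (a point): centre of the cook book's top edge face (book frame x = +87 mm, y = 0, z = 14 mm, mid thickness)
- book_foot (a point): centre of the cook book's foot edge face (book frame x = -87 mm, y = 0, z = 14 mm, mid thickness)
- book_stand: Fixed reading stand, pale wood on dark wire legs, 150 mm wide (y); origin on the worktop under its middle. Open front looks to its -x. The 8 mm panel rises towards +x at 50 degrees from x = -50, z = 32 mm at the ledge to x = 19, z = 115 mm. The ledge, square to the panel, is 37 mm deep with a 6 mm lip. Wire feet reach x = -80 to 80 mm.
- book_rack: Fixed pale wood book rack: base board 140 (its x) x 225 mm (y, -107 to 118), top face at z = 10 mm; origin on the worktop under its middle. The fixed end is an upright plate at y = -100 to -90 mm, 83 mm high, 120 mm wide. The book's place is on the base between it and the sliding bookend.
- bookend (a joint): slide of the dark steel bookend in the rack, m: 0 = fully open, grows towards the fixed end (rack -y), stop 0.080. Inner face of its plate (6 mm thick, 90 wide, top at z = 80 mm) is at rack y = 5 mm minus the joint value; with the 28 mm book clamped against the fixed end it reads 0.067. Friction 1.5 N, no spring; stays where left, pushes the standing book along.
- bookend_knob (a point): centre of the top of the bookend's upright wooden knob, 24 mm diameter, 45 mm high (top 60 mm, foot plate below it 16 mm above the worktop), 78 mm outward (rack +y) from the inner face of the bookend plate
- egg_timer: white and black kitchen timer, 59 mm diameter, 59 mm high, standing loose; origin at the centre of its underside; leave alone
- salt_shaker: glass salt shaker, 44 mm diameter, 90 mm high, standing loose; origin at the centre of its underside; leave alone
- pepper_mill: dark wooden pepper mill, 58 mm diameter, 130 mm high, standing loose; origin at the centre of its underside; leave alone

How it is judged (in metres and radians):
On the way, in this order (a step that is already met when the one before it is completed fails the run):
1. the book is lifted clear of the reading stand (contact force between cook_book and book_stand below 0.01 N and contact force between cook_book and the fingers above 0.5 N and distance between book_foot and book_stand above 0.1 m), for 0.1 s.
2. the book stands upright on its foot in the rack, between fixed end and bookend, and the fingers have let it go (angle between cook_book's own x axis and vertical below 0.06 rad and z of book_foot in the frame of book_rack between 0.006 and 0.014 m and x of book_foot in the frame of book_rack between -0.025 and 0.025 m and y of book_foot in the frame of book_rack between -0.085 and 0 m and contact force between cook_book and the fingers below 0.01 N and value of joint bookend below 0.06 m), for 0.2 s.
3. the bookend is slid up so that the book is held between it and the fixed end (angle between cook_book's own x axis and vertical below 0.06 rad and z of book_foot in the frame of book_rack between 0.006 and 0.014 m and x of book_foot in the frame of book_rack between -0.025 and 0.025 m and value of joint bookend above 0.0635 m and y of book_foot in the frame of book_rack below -0.071 m and angle between the z axis of cook_book and the y axis of book_rack, either way round below 0.08 rad), for 0.2 s.
At the end, for the whole second after the job is handed in: book at rest on its foot on the rack base, right way up within 0.06 rad, within 25 mm of mid width, covers within 0.08 rad of parallel to the ends, within about 5 mm of the fixed end; bookend closed up to it (joint over 0.0635, at most 3.5 mm play); rack and book released (all of step 3 and linear speed of cook_book below 0.01 m/s and contact force between the fingers and book_rack below 0.01 N); the robot touches nothing.
It fails at once if the book falls, is dropped or topples (faster than 0.5 m/s with no finger touching it) (contact force between cook_book and the fingers below 0.01 N and linear speed of cook_book above 0.5 m/s).
It fails at once if the book is rammed into the rack (over 60 N) (contact force between cook_book and book_rack above 60 N).
It fails at once if the egg timer is moved more than 20 mm or tipped over (distance of egg_timer from where it was at the start of the episode above 0.02 m or angle between egg_timer's own z axis and vertical above 0.3 rad).
It fails at once if the salt shaker is moved more than 20 mm or tipped over (distance of salt_shaker from where it was at the start of the episode above 0.02 m or angle between salt_shaker's own z axis and vertical above 0.3 rad).
It fails at once if the pepper mill is moved more than 20 mm or tipped over (distance of pepper_mill from where it was at the start of the episode above 0.02 m or angle between pepper_mill's own z axis and vertical above 0.3 rad).
It also fails if it takes over 54 s, if anything falls off the work surface, if the arm or the gripper's body presses on something with over 40 N, if the wrist force passes 120 N, or if a joint passes its speed limit or range.

## Robot

A 6-joint arm with a two-finger parallel gripper is mounted at the origin on a cart in front of the work surface, level with it; the furniture and walls round the work are solid. World frame = base frame: x ahead of the robot, y to its left, z up, the work surface at z = 0. Lengths are in m, angles in degrees, forces in N, time in s.
With the tool pointing down it reaches from about 0.35 to 0.975 m from the base axis. Payload 17.4 kg.
Tool frame: the origin (TCP) lies between the finger pads; the fingertips stand 19 mm ahead of it and the grasp point (between the pads) is the TCP; z points along the fingers, y is the line along which they close (so a half turn about z gives the same grasp; the last joint's range is limited). The gripper opens to 85 mm and grips with 20 to 120 N. Pads are 22 mm wide; open, the fingers measure 114 mm over their backs; the gripper's body (76 mm by 85 mm) begins 54 mm behind the grasp point. The pads swing forward as they close: fully open they stand 13 mm farther back than shut.
Start: joints at [-74.187, 6.646, 82.598, -0, 90.757, -2.166], TCP at [0.208, -0.642, 0.25] pointing down, gripper open.
Joint ranges: [-162.19, 162.19], [-47.58, 125.68], [4.15, 143.07], [-65.23, 245.23], [0.69, 171.88], [-170.13, 170.13]. Speed limits (degrees/s): [108.29, 108.29, 127.2, 180, 180, 180].

## Interface

Orientations are given as a 3x3 rotation matrix whose columns are the frame's x, y, z axes.
In Python, from plant import ctrl gives the robot as it stands.
- The arm moves only by the tool carry_out, never from a script. Its argument "motion" is one flat list of numbers, 5 for each row, row after row: the shift along the tool's x, y, z in m, then the turn about the tool's z in rad, then the finger opening in m, from 0 to 0.0854. A call has 1 to 20 rows; each row is the pose to reach, as a shift and turn from the pose commanded when the call began, along the tool's axes at that moment; what a row does not reach only later rows make up. A row lasts 1/12 s, in which the tool goes at most 41.7 mm and 7.16 degrees, less where a joint would pass 70% of its speed; a pose out of reach is approached as far as the arm can. A call with a gripper value outside its range is refused whole. The fingers move at their own pace and stop on an object; "force" is the grip in N (left out, the last holds). Time passes only in rows, so rows that repeat a pose let the fingers close. It gives the time, the measured TCP pose, the force, the opening and the grip force at its end, in the units of the state.
- ctrl.state(): the state, without advancing time (a new reading comes with each control period).
- ctrl.snapshot(name): name is "scene" or "top" or "wrist"; returns the picture (480x640x3 uint8, red, green, blue); there is no depth.
- ctrl.calibration(name): a dict with "fx", "fy", "cx", "cy" (pixels), "k1" (the pictures are not rectified: a ray, as slopes to the right and down, at radius r is drawn at 1 + k1 r^2 times it, then the intrinsics apply), "world_from_camera" (4x4, takes a point from camera to world coordinates). Camera axes: x right, y up, looking along -z (the intrinsics and any distortion apply to the point x, -y, -z); pixel columns grow to the right and rows downward; lengths in m; the calibration is good to about 2 mm. A picture is of the moment at which its call begins: read the wrist's pose just before it. calibration takes no time and is no camera call; for the wrist camera it gives the pose at the moment of the call.
- ctrl.hand_in(): hands the job in; it is judged then, once.
The state is a dict: "time": time; "joint_positions": joint angles; "joint_vel": joint speeds; "effort": joint torques, N m; "tool_pos": TCP position; "tcp_rot": TCP orientation; "wrist_force": force on the tool from outside, world axes, zero at the start; "moment": the same for the moment, N m; "grip_width": finger opening in m; "grasp_force": force on a finger pad.
Only numpy, scipy, OpenCV 4.12 (cv2) and the standard library are available. Lean on these libraries where they do the work, as an engineer would, in place of code of your own. Each camera call takes 0.05 s, during which the arm holds its last target. There are 200 camera calls.

## Working session

There is one attempt and no reset: what is moved stays moved. The work goes in short steps, Python scripts to look and compute and a tool call to move; the robot and the scene stay as the last step left them, time stands still between calls to the robot, and variables do not carry over. Pictures are saved under pics/ and viewed, at most 10 in all, crops included, and the job is handed in when it is done.

Besides the shell and the picture viewer there is one more tool, called after "Call:" as name(argument=value, ...), one argument or row to a line, values as JSON. carry_out: Moves the arm, as the interface text tells. Its arguments: {"type":"object","properties":{"motion":{"type":"array"},"force":{"type":"number"}},"required":["motion"]}

```bash
mkdir -p pics
python3 - <<'E'
from plant import ctrl
import cv2,numpy as np
for n in("scene","top"):
    im=ctrl.snapshot(n); cv2.imwrite(f"pics/{n}0.png",im[:,:,::-1]); c=ctrl.calibration(n); print(n,{k:(np.round(v,4).tolist()) for k,v in c.items()})
s=ctrl.state();print(s)
E
```

```text
scene {'fx': 607.9835, 'fy': 607.9835, 'cx': 323.7897, 'cy': 232.568, 'k1': -0.1051, 'world_from_camera': [[-0.7112, 0.2743, -0.6473, -0.2077], [-0.7029, -0.2851, 0.6516, 0.7784], [-0.0058, 0.9184, 0.3955, 0.6138], [0.0, 0.0, 0.0, 1.0]]}
top {'fx': 530.9053, 'fy': 530.9053, 'cx': 330.5533, 'cy': 238.8225, 'k1': -0.1311, 'world_from_camera': [[0.008, 0.9687, -0.248, 0.3258], [-1.0, 0.0079, -0.0011, -0.0226], [0.0009, 0.248, 0.9688, 1.1953], [0.0, 0.0, 0.0, 1.0]]}
{'time': 0.1, 'joint_positions': array([-7.41875699e+01,  6.67321965e+00,  8.26301133e+01, -8.68536088e-04,
        9.07553844e+01, -2.16539005e+00]), 'joint_vel': array([ 0.01971803, -0.13262354, -0.05350061,  0.0291333 , -0.04691135,
       -0.08345926]), 'effort': array([ 1.66670347e-03, -7.33667850e+01, -6.33788967e+01,  1.35118847e-05,
        5.25689000e-03,  4.46317995e-05]), 'tool_pos': array([ 0.20829403, -0.64191971,  0.24963385]), 'tcp_rot': array([[ 9.51176132e-01,  3.08648473e-01, -2.93833697e-04],
       [ 3.08648612e-01, -9.51175625e-01,  9.81900994e-04],
       [ 2.35747918e-05, -1.02465215e-03, -9.99999475e-01]]), 'wrist_force': array([ 0.91841294, -0.77945918, -0.65719314]), 'moment': array([ 0.00447737, -0.02852541,  0.00510767]), 'grasp_force': 0.0, 'grip_width': 0.08514499620507106}
```

View pics/scene0.png

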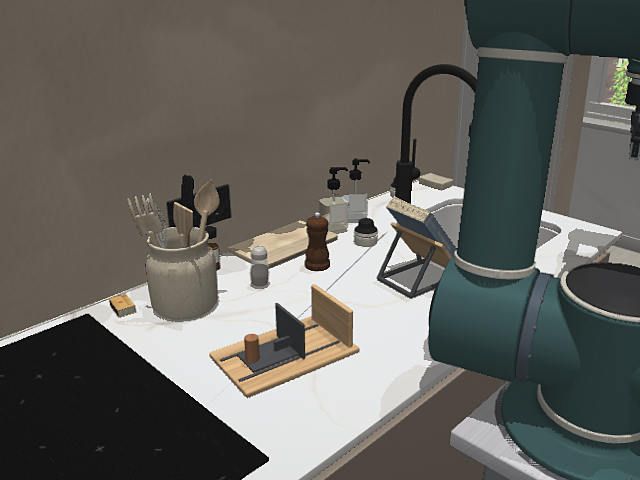

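View pics/top0.png

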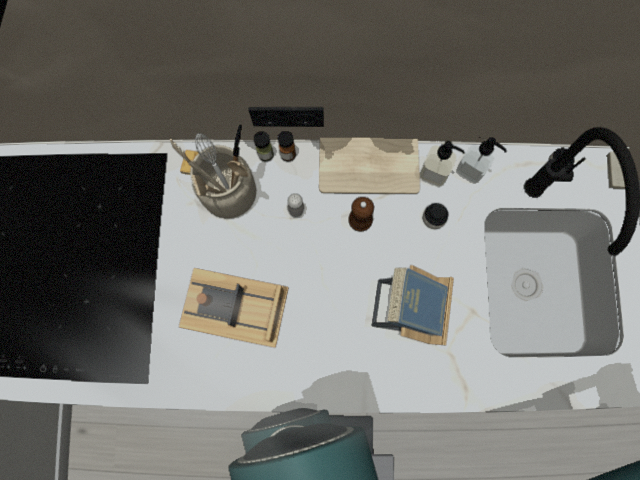

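Scene view: the rack is around (285,350), the stand at (420,245), partly behind the arm, the salt at (260,268) and the mill at (317,242). Top view: the rack is at (235,307) with its fixed end on the right (280,310) and the knob at (203,298). The stand and book are at (415,305), the book's top edge on its left (393,300). I'll enlarge the crops next.

Run:
```python
import cv2,numpy as np
t=cv2.imread("pics/top0.png");s=cv2.imread("pics/scene0.png")
def c(im,x,y,k,w,h): 
    o=cv2.resize(im[y:y+h//k+1,x:x+w//k+1],None,fx=k,fy=k,interpolation=cv2.INTER_CUBIC)[:h,:w]
    for i in range(0,w//k,10): cv2.putText(o,str(x+i),(i*k,8),0,.3,(0,0,255)) if i%20==0 else 0; cv2.line(o,(i*k,10),(i*k,14),(0,0,255),1)
    for i in range(10,h//k,10): cv2.putText(o,str(y+i),(0,i*k+3),0,.3,(0,0,255)) if i%20==0 else 0; cv2.line(o,(20,i*k),(24,i*k),(0,0,255),1)
    return o
cv2.imwrite("pics/c1.png",np.vstack([np.hstack([c(t,172,262,3,400,300),c(t,365,258,4,400,300)]),np.hstack([c(s,205,283,2,400,300)[:, :400],c(s,370,190,3,400,300)])]))
```

```text
(no output)
```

View pics/c1.png

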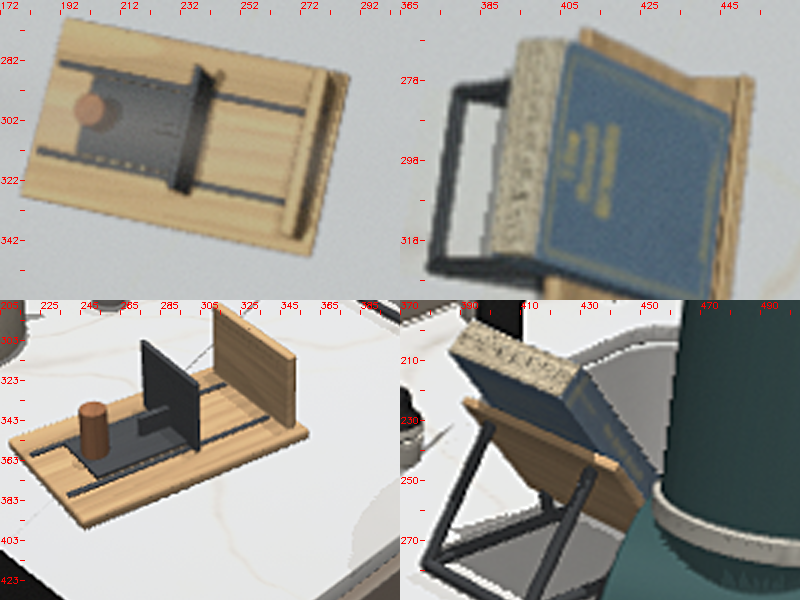

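```bash
cat > h.py <<'E'
import numpy as np
from scipy.optimize import least_squares
from plant import ctrl
def proj(P,c):
    T=np.linalg.inv(c["world_from_camera"]); q=np.atleast_2d(P)@T[:3,:3].T+T[:3,3]
    a=np.c_[q[:,0],-q[:,1]]/-q[:,2:3]; a=a*(1+c["k1"]*(a**2).sum(1,keepdims=True))
    return a*[c["fx"],c["fy"]]+[c["cx"],c["cy"]]
def place(p,L):
    L=np.atleast_2d(L); c,s=np.cos(p[2]),np.sin(p[2])
    return np.c_[p[0]+c*L[:,0]-s*L[:,1],p[1]+s*L[:,0]+c*L[:,1],p[3]+L[:,2]]
def fit(obs,p0):
    # obs: list of (calib, local mm, pixels)
    f=lambda p:np.concatenate([(proj(place(p,np.array(L)/1e3),c)-px).ravel() for c,L,px in obs])
    r=least_squares(f,p0,loss="soft_l1",x_scale=[.01,.01,.05,.01]); return r.x,f(r.x).reshape(-1,2)
def bookpt(x,y,z): # book on stand -> stand frame, mm
    a=np.radians(50);u=np.array([np.cos(a),0,np.sin(a)]);n=np.array([-np.sin(a),0,np.cos(a)])
    return np.array([-50,0,32])+u*(x+87)+n*z+np.array([0,-y*1.0,0])*-1
E
python3 - <<'E'
from h import *
t,s=ctrl.calibration("top"),ctrl.calibration("scene")
np.set_printoptions(precision=4,suppress=True)
Lt=[(70,118,10),(-70,118,10),(-70,-107,10),(70,-107,10)]
p,r=fit([(t,Lt,[(193,267.7),(179.3,327.3),(276,347),(288,286.7)]),
 (s,[(70,118,10),(-70,118,10),(-70,-107,10)],[(210,351.5),(247.5,392),(359,348)])],[.6,.1,.2,0])
print("rack",p,np.degrees(p[2]));print(r)
for h in(83,93):print(h,proj(place(p,np.array([(60,-90,h),(-60,-90,h)])/1e3),t),proj(place(p,np.array([(60,-90,h),(-60,-90,h)])/1e3),s))
k=place(p,np.array([(0,83,60)])/1e3);print("knob",k,proj(k,t),proj(k,s))
# book/stand; book y = z cross x -> stand +y for same handedness
for sg in(1,-1):
  B=lambda z,y:bookpt(87,sg*y,z)
  L=[B(28,-55),B(28,55),B(0,-55),B(0,55)]
  p,r=fit([(t,L+[bookpt(-87,sg*-55,28)],[(407.5,268),(400,321),(395,267.5),(388.8,320.5),(448,285.5)]),(s,L,[(396,196.7),(430,211.7),(387.3,207.3),(425.3,223.3)])],[.6,-.25,1.4,0])
  print("stand",sg,p,np.degrees(p[2]));print(r)
  print("B mid",place(p,B(0,0)/1e3),"F mid",place(p,B(28,0)/1e3))
E
```

```text
rack [ 0.4691  0.1896 -0.1811 -0.002 ] -10.378547210340763
[[ 0.5282 -0.1879]
 [-0.6862  0.2072]
 [ 0.1356  0.5854]
 [ 1.0524 -0.58  ]
 [-1.266   0.1158]
 [-0.3913  1.3294]
 [ 1.1265 -1.3097]]
83 [[277.6912 283.6399]
 [265.679  339.5324]] [[310.3186 284.3061]
 [349.4881 311.3723]]
93 [[277.2361 282.8522]
 [265.1054 339.226 ]] [[310.2379 279.5176]
 [349.5584 306.283 ]]
knob [[0.484  0.2712 0.058 ]] [[195.4061 297.0582]] [[243.6581 339.3292]]
stand 1 [ 0.4702 -0.2042  1.4298 -0.0036] 81.92058989750852
[[-0.1683 -1.0672]
 [ 0.6358  1.8298]
 [ 0.3831 -0.3396]
 [-0.2873  1.6128]
 [ 0.9323  0.6228]
 [-2.5418  0.18  ]
 [ 2.0098  0.3047]
 [-1.697  -0.1196]
 [-1.4824 -0.2447]]
B mid [[ 0.4789 -0.143   0.1617]] F mid [[ 0.4759 -0.1642  0.1797]]
stand -1 [ 0.5733 -0.2131  1.6687 -0.0566] 95.60870682168367
[[ -0.5554  11.5889]
 [  0.4441 -93.0476]
 [  0.518   14.5344]
 [  0.5779 -89.4143]
 [ -1.2938  -0.3358]
 [  4.1858  24.7981]
 [-71.867   -1.8487]
 [  7.0124  25.1625]
 [-73.0366  -3.0676]]
B mid [[ 0.5673 -0.1515  0.1087]] F mid [[ 0.5694 -0.1729  0.1267]]
```

Call:
carry_out(
  motion=[0.01,-0.009,-0.01,0.01,0.085,0.03,-0.027,-0.02,0.04,0.085,0.055,-0.05,-0.03,0.07,0.085,0.08,-0.073,-0.04,0.1,0.085,0.105,-0.096,-0.05,0.13,0.085,0.13,-0.119,-0.05,0.16,0.085,0.155,-0.142,-0.05,0.19,0.085,0.18,-0.165,-0.05,0.22,0.085,0.205,-0.188,-0.05,0.25,0.085,0.23,-0.21,-0.05,0.28,0.085,0.255,-0.233,-0.05,0.31,0.085,0.28,-0.256,-0.05,0.34,0.085,0.305,-0.279,-0.05,0.37,0.085,0.33,-0.302,-0.05,0.4,0.085,0.355,-0.325,-0.05,0.43,0.085,0.375,-0.343,-0.05,0.445,0.085,0.39,-0.356,-0.05,0.455,0.085,0.399,-0.365,-0.05,0.455,0.085,0.399,-0.365,-0.05,0.455,0.085,0.399,-0.365,-0.05,0.455,0.085],
  force=30,
)

```text
time: 1.77
tool_pos: [0.4751, -0.171, 0.3006]
tcp_rot: [[0.99, -0.139, 0.0], [-0.139, -0.99, -0.0], [0.0, 0.0, -1.0]]
wrist_force: [0.3, -0.3, 1.6]
grip_width: 0.0851
grasp_force: 0.0
```

```bash
cat > w.py <<'E'
import sys,cv2
from h import *
c=ctrl.calibration("wrist"); im=ctrl.snapshot("wrist"); n=sys.argv[1]
cv2.imwrite(f"pics/{n}.png",im[:,:,::-1]); np.save(f"pics/{n}.npy",c)
s=ctrl.state(); np.set_printoptions(precision=4,suppress=True)
print(s["time"],s["tool_pos"],s["tcp_rot"][:,1],s["grip_width"],s["wrist_force"],s["joint_positions"])
E
python3 w.py w1; python3 -c "
from h import *;c=np.load('pics/w1.npy',allow_pickle=True).item();print(c)
p=[.4702,-.2042,1.4298,-.0036]
print(proj(place(p,np.array([bookpt(87,y,z) for z in(0,28) for y in(-55,55)])/1e3),c))"
```

```text
1.8167 [ 0.4749 -0.1716  0.3006] [-0.1403 -0.9901  0.0002] 0.0850171917511241 [-0.6979 -0.9094 -0.7338] [-22.7563 -15.2982  98.7148  -0.0078  96.5737  75.3073]
{'fx': 389.5164054662946, 'fy': 389.5164054662946, 'cx': 314.8401028217429, 'cy': 241.91971856574176, 'k1': 0.008106341961866043, 'world_from_camera': array([[-1.38676744e-01,  9.46507945e-01,  2.91361408e-01,
         5.49504611e-01],
       [-9.90337695e-01, -1.32507806e-01, -4.09014887e-02,
        -1.82012108e-01],
       [-1.05923053e-04, -2.94218271e-01,  9.55738248e-01,
         4.23456499e-01],
       [ 0.00000000e+00,  0.00000000e+00,  0.00000000e+00,
         1.00000000e+00]])}
[[271.11237176 154.33421631]
 [275.74739688 306.14405514]
 [302.94371728 156.7424688 ]
 [304.06792857 317.87415827]]
```

View pics/w1.png

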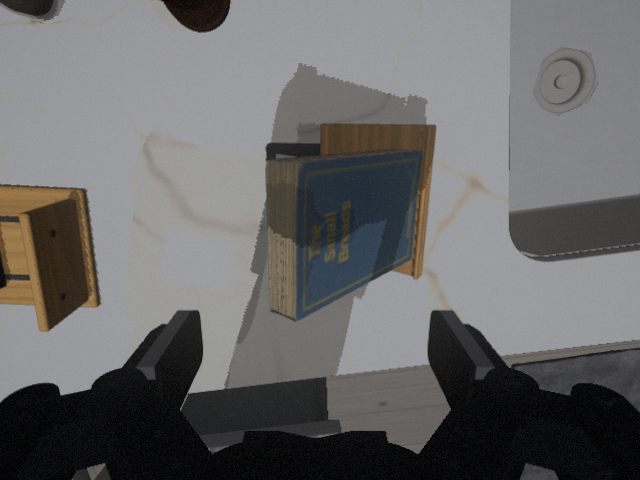

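Wrist view: book's top edge corners at (267,161), (299,160), (270,310) and (299,320), against predictions about 4 px to the right. I'll refit with all three views.

Run:
```python
from h import *
np.set_printoptions(precision=4,suppress=True)
t,s=ctrl.calibration("top"),ctrl.calibration("scene");w=np.load('pics/w1.npy',allow_pickle=True).item()
L=[bookpt(87,y,z) for z in(28,0) for y in(-55,55)]
a=(w,L+[bookpt(-87,-55,28)],[(299,160),(299,320),(267,161),(270,310),(421,151)])
b=[(t,L+[bookpt(-87,-55,28)],[(407.5,268),(400,321),(395,267.5),(388.8,320.5),(448,285.5)]),(s,L,[(396,196.7),(430,211.7),(387.3,207.3),(425.3,223.3)])]
for o in([a],[a]+b):
  p,r=fit(o,[.47,-.204,1.43,0]);print(p,np.degrees(p[2]));print(r[:5]);print(place(p,bookpt(87,0,0)/1e3),place(p,np.array([[.032,0,0]])))
  np.save("stand.npy",p)
```

```text
[ 0.466  -0.1999  1.4186 -0.0074] 81.27836193360947
[[-0.6456  3.2734]
 [-0.7463  0.7803]
 [ 0.4105 -0.886 ]
 [ 0.7351 -1.2143]
 [ 0.3601 -0.3886]]
[[ 0.4754 -0.1388  0.1579]] [[ 0.4708 -0.1683 -0.0074]]
[ 0.4679 -0.2008  1.4179 -0.0021] 81.23719884133776
[[ 0.0695  0.7258]
 [-0.2324  1.8083]
 [ 0.3957 -3.3567]
 [ 0.6805 -0.5008]
 [ 2.7109 -2.1565]]
[[ 0.4773 -0.1397  0.1632]] [[ 0.4728 -0.1692 -0.0021]]
```

Call:
carry_out(
  motion=[-0.001,-0.001,0.01,0.005,0.085,-0.003,-0.002,0.025,0.012,0.085,-0.003,-0.002,0.04,0.012,0.085,-0.003,-0.002,0.055,0.012,0.085,-0.003,-0.002,0.07,0.012,0.085,-0.003,-0.002,0.085,0.012,0.085,-0.003,-0.002,0.1,0.012,0.085,-0.003,-0.002,0.11,0.012,0.085,-0.003,-0.002,0.12,0.012,0.085,-0.003,-0.002,0.13,0.012,0.085,-0.003,-0.002,0.14,0.012,0.085,-0.003,-0.002,0.147,0.012,0.085,-0.003,-0.002,0.15,0.012,0.085,-0.003,-0.002,0.15,0.012,0.085],
)

```text
time: 2.98
tool_pos: [0.4724, -0.1692, 0.1496]
tcp_rot: [[0.988, -0.153, -0.001], [-0.153, -0.988, 0.0], [-0.001, -0.0, -1.0]]
wrist_force: [-0.2, -1.0, -0.3]
grip_width: 0.0853
grasp_force: 0.0
```

```bash
python3 w.py w2
```

```text
3.0333 [ 0.4725 -0.1693  0.1503] [-0.1525 -0.9883  0.    ] 0.08533357209170217 [-0.0546 -0.4391  1.0887] [-22.6244 -12.8447 110.6398  -0.0016  82.2094  76.1503]
```

View pics/w2.png

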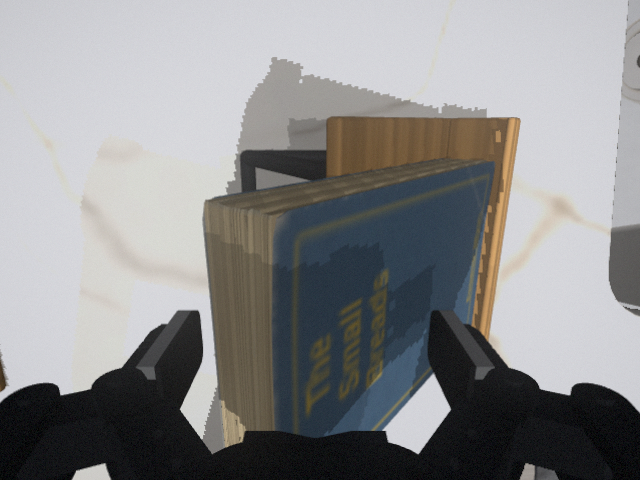

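The left finger is behind the book's top edge (around x=200) and the right finger is in front of the cover. Next I tip the book upright with the rear finger.

Call:
carry_out(
  motion=[0,0.005,-0.002,0,0.085,0,0.01,-0.005,0,0.085,0,0.015,-0.008,0,0.085,0,0.02,-0.011,0,0.085,0,0.025,-0.014,0,0.085,0,0.03,-0.017,0,0.085,0,0.035,-0.02,0,0.085,0,0.04,-0.022,0,0.085,0,0.045,-0.025,0,0.085,0,0.045,-0.025,0,0.085],
)

```text
time: 3.87
tool_pos: [0.4655, -0.2148, 0.1758]
tcp_rot: [[0.988, -0.153, 0.0], [-0.153, -0.988, -0.001], [0.0, 0.001, -1.0]]
wrist_force: [-0.7, 1.9, -0.3]
grip_width: 0.0849
grasp_force: 0.5
```

Call:
carry_out(
  motion=[0,0.005,-0.003,0,0.085,0,0.01,-0.006,0,0.085,0,0.015,-0.009,0,0.085,0,0.02,-0.012,0,0.085,0,0.025,-0.014,0,0.085,0,0.03,-0.016,0,0.085,0,0.035,-0.018,0,0.085,0,0.04,-0.02,0,0.085,0,0.044,-0.021,0,0.085,0,0.044,-0.021,0,0.085],
)

```text
time: 4.7
tool_pos: [0.4588, -0.258, 0.1965]
tcp_rot: [[0.988, -0.153, 0.0], [-0.153, -0.988, -0.0], [0.0, 0.0, -1.0]]
wrist_force: [0.9, 0.0, -0.0]
grip_width: 0.085
grasp_force: 0.2
```

```bash
python3 w.py w3
```

```text
4.75 [ 0.4588 -0.2576  0.1963] [-0.1531 -0.9882 -0.    ] 0.08471542063495593 [0.3659 0.8883 0.7531] [-32.0892 -11.0402 104.7909  -0.0002  86.2538  66.7198]
```

View pics/w3.png

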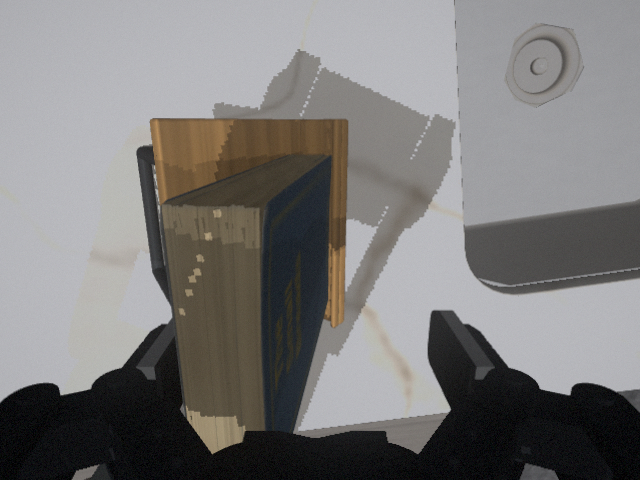

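The book is tipped nearly upright and leans on the left finger, its top edge at x 165–265. Now I close.

Call:
carry_out(
  motion=[0,0,0,0,0.078,0,0,0,0,0.071,0,0,0,0,0.064,0,0,0,0,0.057,0,0,0,0,0.05,0,0,0,0,0.044,0,0,0,0,0.038,0,0,0,0,0.033,0,0,0,0,0.028,0,0,0,0,0.023,0,0,0,0,0.02,0,0,0,0,0.02,0,0,0,0,0.02,0,0,0,0,0.02],
  force=40,
)

```text
time: 5.92
tool_pos: [0.4591, -0.2566, 0.1965]
tcp_rot: [[0.988, -0.152, 0.0], [-0.152, -0.988, 0.002], [0.0, -0.002, -1.0]]
wrist_force: [0.3, 5.0, 1.9]
grip_width: 0.0284
grasp_force: 38.6
```

Call:
carry_out(
  motion=[0,0,-0.004,0,0.02,0,0,-0.01,0,0.02,0,0,-0.018,0,0.02,0,0,-0.028,0,0.02,0,0,-0.038,0,0.02,0,0,-0.048,0,0.02,0,0,-0.058,0,0.02,0,0,-0.068,0,0.02,0,0,-0.078,0,0.02,0,0,-0.088,0,0.02,0,0,-0.098,0,0.02,0,0,-0.108,0,0.02,0,0,-0.118,0,0.02,0,0,-0.125,0,0.02,0,0,-0.13,0,0.02,0,0,-0.13,0,0.02],
)

```text
time: 7.25
tool_pos: [0.4591, -0.2574, 0.3275]
tcp_rot: [[0.988, -0.153, 0.001], [-0.153, -0.988, -0.001], [0.001, 0.0, -1.0]]
wrist_force: [0.6, -0.9, -3.5]
grip_width: 0.0279
grasp_force: 40.3
```

```bash
python3 w.py w4
python3 - <<'E'
from h import *
import cv2
a=ctrl.snapshot("scene")[:,:,::-1][120:420,200:500];b=ctrl.snapshot("top")[:,:,::-1][180:380,330:530];w=cv2.imread("pics/w4.png")
o=np.hstack([cv2.resize(a,(400,400)),cv2.resize(b,(400,400))]);cv2.imwrite("pics/c4.png",np.vstack([o,np.hstack([cv2.resize(w,(267,200)),np.zeros((200,533,3),np.uint8)])]))
E
```

```text
7.3 [ 0.459  -0.2573  0.3266] [-0.1526 -0.9883  0.0001] 0.02786749590792189 [ 0.1511  0.3865 -2.8768] [-32.0535 -12.571   94.0847   0.0015  98.4616  66.7262]
```

View pics/c4.png

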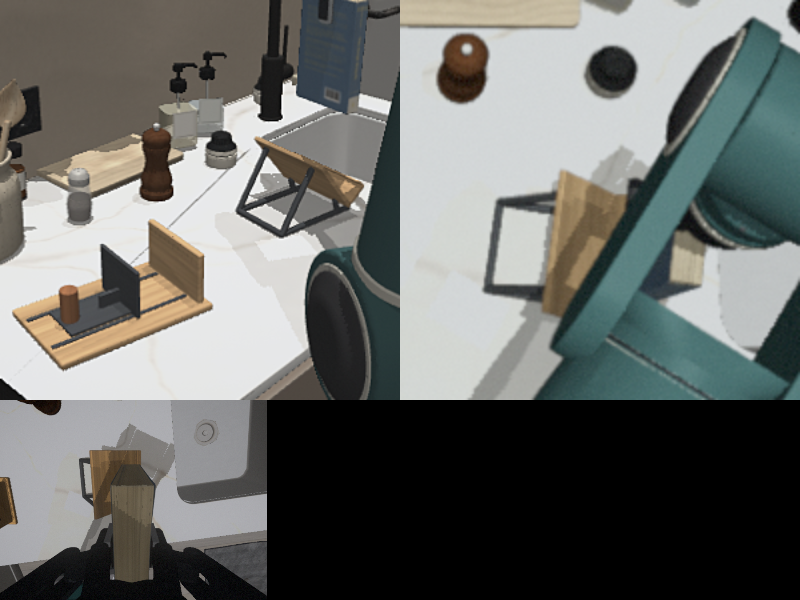

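The book hangs upright in the grip, clear of the stand. I carry it over to the rack.

Call:
carry_out(
  motion=[-0.001,-0.005,0,0,0.02,-0.002,-0.015,0,0,0.02,-0.005,-0.03,0,0,0.02,-0.008,-0.05,0,0.005,0.02,-0.011,-0.072,0,0.01,0.02,-0.015,-0.095,0,0.012,0.02,-0.019,-0.12,0,0.014,0.02,-0.023,-0.145,0,0.016,0.02,-0.027,-0.17,0,0.018,0.02,-0.031,-0.195,0,0.02,0.02,-0.035,-0.22,0,0.022,0.02,-0.039,-0.245,0,0.024,0.02,-0.043,-0.27,0,0.026,0.02,-0.047,-0.295,0,0.028,0.02,-0.051,-0.318,0,0.028,0.02,-0.054,-0.34,0,0.028,0.02,-0.057,-0.358,0,0.028,0.02,-0.059,-0.371,0,0.028,0.02,-0.06,-0.379,0,0.028,0.02,-0.06,-0.381,0,0.028,0.02],
)

```text
time: 9.07
tool_pos: [0.4573, 0.1298, 0.3261]
tcp_rot: [[0.984, -0.179, -0.0], [-0.179, -0.984, 0.0], [-0.0, -0.0, -1.0]]
wrist_force: [0.8, 0.1, -3.1]
grip_width: 0.028
grasp_force: 40.1
```

Call:
carry_out(
  motion=[0,0,0,0,0.02,0,0,0,0,0.02],
)

```text
time: 9.23
tool_pos: [0.4577, 0.1281, 0.3263]
tcp_rot: [[0.984, -0.18, -0.0], [-0.18, -0.984, -0.0], [-0.0, 0.0, -1.0]]
wrist_force: [-0.2, -0.5, -2.5]
grip_width: 0.0278
grasp_force: 40.3
```

```bash
python3 w.py w5
python3 - <<'E'
from h import *
import cv2
a=ctrl.snapshot("scene")[:,:,::-1];cv2.imwrite("pics/s5.png",a);w=cv2.imread("pics/w5.png")
o=np.zeros((600,800,3),np.uint8)
o[:480,:500]=w[:,60:560]; o[:480,500:]=cv2.resize(a[160:400,210:360],(300,480))
for i in range(0,500,20):cv2.line(o,(i,480),(i,490 if i%100==40 else 485),(0,255,0),1)
for i in range(0,480,20):cv2.line(o,(0,i),(10 if i%100==0 else 5,i),(0,255,0),1)
t=ctrl.snapshot("top")[:,:,::-1];o[490:,:200]=cv2.resize(t[240:360,150:370],(200,110))
cv2.imwrite("pics/c5.png",o)
E
```

```text
9.2833 [0.4577 0.1279 0.3263] [-0.1808 -0.9835  0.0001] 0.027884348034666294 [-0.4947 -0.2794 -3.0837] [ 12.5392 -19.1128  99.3451  -0.0088  99.7687 112.9519]
```

View pics/c5.png

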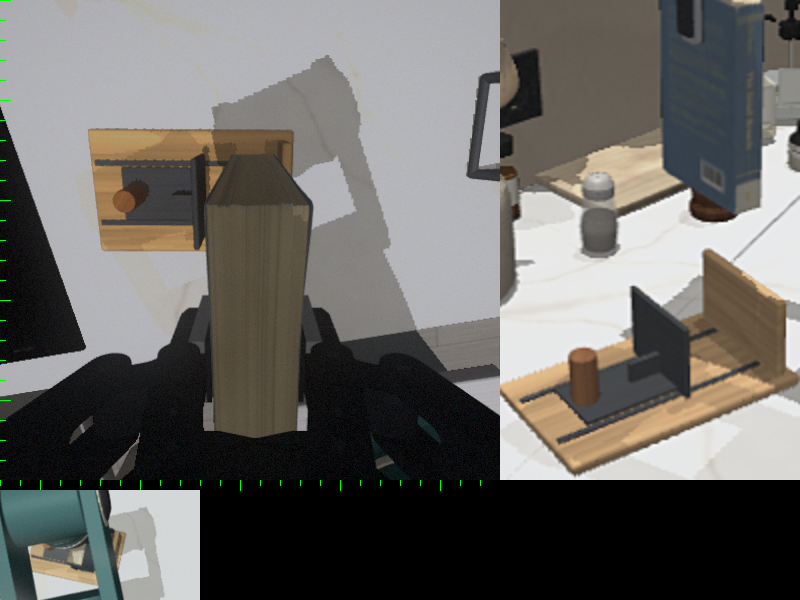

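Wrist view: the book's top corners are at (268,205) and (368,203), its far foot corners at (294,155) and (331,155). The rack corners are at (148,129), (163,250) and (353,131), the knob top at (184,201). In the scene view the foot corners are at (294,246), (328,264) and (340,260). I'll fit these.

Run:
```python
from h import *
np.set_printoptions(precision=4,suppress=True)
s=ctrl.calibration("scene");t=ctrl.calibration("top");w=np.load('pics/w5.npy',allow_pickle=True).item()
o=[(w,[(70,118,10),(-70,118,10),(70,-107,10),],[(148,129),(163,250),(353,131)])]
ot=[(t,[(70,118,10),(-70,118,10),(-70,-107,10),(70,-107,10)],[(193,267.7),(179.3,327.3),(276,347),(288,286.7)]),
 (s,[(70,118,10),(-70,118,10),(-70,-107,10)],[(210,351.5),(247.5,392),(359,348)])]
for q in(o,o+ot):
  p,r=fit(q,[.469,.19,-.18,0]);print("rack",p,np.degrees(p[2]));print(r[:3])
for j in(0,.01,.015,.02):
  k=place(p,np.array([(0,83-1e3*j,60)])/1e3);print("knob",j,proj(k,w),proj(k,t),proj(k,s))
st=ctrl.state();R=st["tcp_rot"];T=st["tool_pos"]
# local: a along tool x, b along tool y, c up ; pitch about tool y
def bk(q,P):
    P=np.array(P)/1e3; c,sn=np.cos(q[3]),np.sin(q[3])
    a=q[0]+c*P[:,0]-sn*P[:,2]; u=q[2]+sn*P[:,0]+c*P[:,2]; b=q[1]+P[:,1]
    return T+np.c_[a,b,-u]@R.T
# P: (x half, y, z from top)
wp=[(55,-14,0),(55,14,0),(55,-14,-174),(55,14,-174)];wx=[(268,205),(368,203),(294,155),(331,155)]
sp=[(55,-14,-174),(-55,-14,-174),(-55,14,-174)];sx=[(294,246),(328.5,264),(340,260)]
f=lambda q:np.r_[(proj(bk(q,wp),w)-wx).ravel(),(proj(bk(q,sp),s)-sx).ravel()]
r=least_squares(f,[0,0,.028,0],loss="soft_l1");print("book",r.x);print(r.fun.reshape(-1,2) if 0 else f(r.x).reshape(-1,2))
```

```text
rack [ 0.466   0.1924 -0.187  -0.0077] -10.71713960796014
[[ 0.4936  0.2007]
 [-0.5456  0.0705]
 [-0.0067 -0.272 ]]
rack [ 0.4674  0.1903 -0.1828 -0.0021] -10.475538679161115
[[-0.2847 -0.9543]
 [-0.5852  0.5061]
 [ 2.0013 -2.3145]]
knob 0 [[170.7208 200.7287]] [[195.0889 297.7481]] [[243.9297 339.8992]]
knob 0.01 [[180.5802 200.7563]] [[199.4883 298.6504]] [[249.2733 337.9855]]
knob 0.015 [[185.5082 200.77  ]] [[201.6921 299.1017]] [[251.9261 337.0349]]
knob 0.02 [[190.4351 200.7835]] [[203.8985 299.5532]] [[254.5664 336.0885]]
book [-0.0004  0.0004  0.0225 -0.0079]
[[-6.1861 -1.2726]
 [ 0.4731  0.8878]
 [ 0.6706  0.0586]
 [ 4.2379  0.1219]
 [-1.7478 -1.0469]
 [ 0.1653  3.4819]
 [ 2.6504  3.0118]]
```

Call:
carry_out(
  motion=[-0.001,0,0.004,0,0.02,-0.001,0,0.012,0,0.02,-0.001,0,0.022,0,0.02,-0.001,0,0.032,0,0.02,-0.001,0,0.042,0,0.02,-0.001,0,0.052,0,0.02,-0.001,0,0.062,0,0.02,-0.001,0,0.072,0,0.02,-0.001,0,0.082,0,0.02,-0.001,0,0.092,0,0.02,-0.001,0,0.102,0,0.02,-0.001,0,0.112,0,0.02,-0.001,0,0.122,0,0.02,-0.001,0,0.132,0,0.02,-0.001,0,0.14,0,0.02,-0.001,0,0.145,0,0.02,-0.001,0,0.147,0,0.02,-0.001,0,0.149,0,0.02,-0.001,0,0.15,0,0.02,-0.001,0,0.15,0,0.02],
)

```text
time: 11.05
tool_pos: [0.4569, 0.1286, 0.1765]
tcp_rot: [[0.984, -0.18, 0.0], [-0.18, -0.984, 0.0], [0.0, -0.0, -1.0]]
wrist_force: [-0.5, -0.5, -2.1]
grip_width: 0.0281
grasp_force: 40.2
```

Call:
carry_out(
  motion=[0,0,0.001,0,0.02,0,0,0.002,0,0.02,0,0,0.003,0,0.02,0,0,0.004,0,0.02,0,0,0.005,0,0.02,0,0,0.006,0,0.02,0,0,0.007,0,0.02,0,0,0.007,0,0.02],
)

```text
time: 11.72
tool_pos: [0.4567, 0.1286, 0.169]
tcp_rot: [[0.984, -0.18, -0.0], [-0.18, -0.984, -0.0], [-0.0, 0.0, -1.0]]
wrist_force: [0.3, 0.6, -3.0]
grip_width: 0.0277
grasp_force: 40.2
```

Still hanging free (-3 N). I continue in 1 mm steps.

Call:
carry_out(
  motion=[0,0,0.001,0,0.02,0,0,0.002,0,0.02,0,0,0.003,0,0.02,0,0,0.004,0,0.02,0,0,0.004,0,0.02],
)

```text
time: 12.13
tool_pos: [0.4567, 0.1286, 0.1651]
tcp_rot: [[0.984, -0.18, -0.0], [-0.18, -0.984, -0.0], [-0.0, 0.0, -1.0]]
wrist_force: [0.3, 0.9, -2.5]
grip_width: 0.0281
grasp_force: 40.2
```

Call:
carry_out(
  motion=[0,0,0.0007,0,0.02,0,0,0.0015,0,0.02,0,0,0.002,0,0.02,0,0,0.002,0,0.02],
)

```text
time: 12.47
tool_pos: [0.4568, 0.1286, 0.1632]
tcp_rot: [[0.984, -0.18, -0.0], [-0.18, -0.984, -0.0], [-0.0, 0.0, -1.0]]
wrist_force: [1.0, -0.2, -3.6]
grip_width: 0.0279
grasp_force: 40.2
```

Call:
carry_out(
  motion=[0,0,0.0007,0,0.02,0,0,0.0015,0,0.02,0,0,0.002,0,0.02,0,0,0.002,0,0.02],
)

```text
time: 12.8
tool_pos: [0.4569, 0.1286, 0.1615]
tcp_rot: [[0.984, -0.18, 0.0], [-0.18, -0.984, 0.0], [0.0, -0.0, -1.0]]
wrist_force: [0.1, 0.4, 0.9]
grip_width: 0.0278
grasp_force: 40.4
```

Call:
carry_out(
  motion=[0,0,0.0005,0,0.02,0,0,0.001,0,0.02,0,0,0.0015,0,0.02,0,0,0.0015,0,0.02],
)

```text
time: 13.13
tool_pos: [0.4572, 0.1289, 0.1614]
tcp_rot: [[0.984, -0.18, 0.002], [-0.18, -0.984, 0.001], [0.001, -0.001, -1.0]]
wrist_force: [-3.9, 2.3, 12.6]
grip_width: 0.0277
grasp_force: 41.7
```

Contact at TCP z≈0.1615. I back off 1 mm and open slowly.

Call:
carry_out(
  motion=[0,0,-0.0006,0,0.02,0,0,-0.0012,0,0.02,0,0,-0.0012,0,0.026,0,0,-0.0012,0,0.029,0,0,-0.0012,0,0.032,0,0,-0.0012,0,0.035,0,0,-0.0012,0,0.038,0,0,-0.0012,0,0.042,0,0,-0.0012,0,0.046,0,0,-0.0012,0,0.05,0,0,-0.0012,0,0.05,0,0,-0.0012,0,0.05],
  force=20,
)

```text
time: 14.13
tool_pos: [0.4568, 0.1286, 0.161]
tcp_rot: [[0.984, -0.18, -0.0], [-0.18, -0.984, -0.0], [-0.0, 0.0, -1.0]]
wrist_force: [-0.2, -0.0, -0.1]
grip_width: 0.0496
grasp_force: 0.0
```

```bash
python3 w.py w6
python3 - <<'E'
from h import *
import cv2
a=ctrl.snapshot("scene")[:,:,::-1];w=cv2.imread("pics/w6.png")
o=np.zeros((480,800,3),np.uint8)
o[:,:500]=w[:,60:560]; o[:,500:]=cv2.resize(a[170:410,210:360],(300,480));cv2.imwrite("pics/c6.png",o)
E
```

```text
14.1833 [0.4568 0.1286 0.161 ] [-0.1802 -0.9836  0.    ] 0.04977241027477916 [ 0.2353 -0.0792 -0.349 ] [ 12.6445 -17.0261 112.9954  -0.0007  84.0326 113.0249]
```

View pics/c6.png

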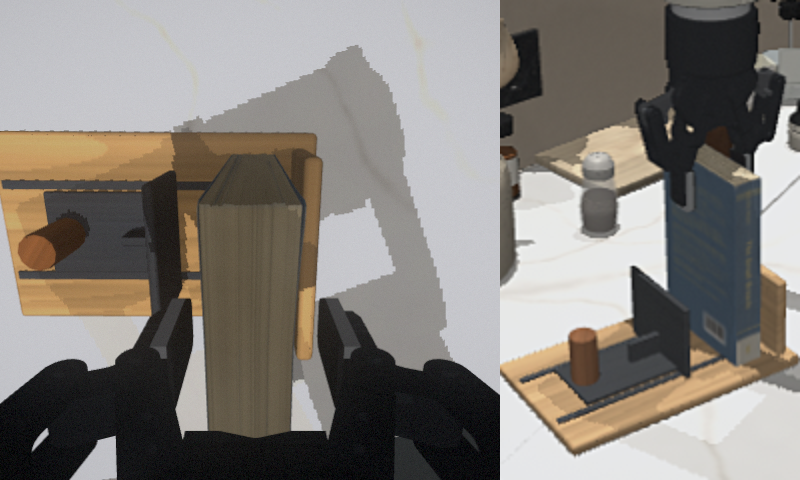

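Wrist and scene views agree: the book stands upright between the plates, with the fixed end close on the right, both fingers clear, and the knob at (40,250) in the crop. I retract, go round to the far side of the knob with closed fingers, then descend.

Call:
carry_out(
  motion=[0,0,-0.005,0,0.05,0,0,-0.015,0,0.05,0,0,-0.028,0,0.05,0,0,-0.042,0,0.05,0,0,-0.056,0,0.05,0,0,-0.07,0,0.05,0,0,-0.085,0,0.04,0,0,-0.1,0,0.03,0,0,-0.115,0,0.02,0,-0.01,-0.12,0,0.01,0,-0.025,-0.12,0,0,0,-0.043,-0.12,0,0,0,-0.063,-0.12,0,0,0,-0.083,-0.12,0,0,0,-0.103,-0.12,0,0,0,-0.123,-0.12,0,0,0,-0.143,-0.12,0,0,0,-0.158,-0.12,0,0,0,-0.167,-0.12,0,0,0,-0.167,-0.12,0,0],
)

```text
time: 15.9
tool_pos: [0.4869, 0.2943, 0.2805]
tcp_rot: [[0.984, -0.179, -0.001], [-0.179, -0.984, -0.0], [-0.001, 0.0, -1.0]]
wrist_force: [1.0, -0.6, -0.2]
grip_width: -0.0003
grasp_force: 0.0
```

Call:
carry_out(
  motion=[0,0,0.01,0,0,0,0,0.025,0,0,0,0,0.042,0,0,0,0,0.06,0,0,0,0,0.078,0,0,0,0,0.096,0,0,0,0,0.114,0,0,0,0,0.132,0,0,0,0,0.15,0,0,0,0,0.165,0,0,0,0,0.175,0,0,0,0,0.185,0,0,0,0,0.195,0,0,0,0,0.205,0,0,0,0,0.215,0,0,0,0,0.225,0,0,0,0,0.23,0,0,0,0,0.23,0,0],
)

```text
time: 17.4
tool_pos: [0.4864, 0.2926, 0.0496]
tcp_rot: [[0.984, -0.18, -0.002], [-0.18, -0.984, -0.001], [-0.001, 0.001, -1.0]]
wrist_force: [0.3, -0.5, 0.3]
grip_width: -0.0001
grasp_force: 0.0
```

Call:
carry_out(
  motion=[0,0.001,0,0,0,0,0.003,0,0,0,0,0.005,0,0,0,0,0.007,0,0,0,0,0.009,0,0,0,0,0.011,0,0,0,0,0.013,0,0,0,0,0.015,0,0,0,0,0.018,0,0,0,0,0.021,0,0,0,0,0.024,0,0,0,0,0.027,0,0,0,0,0.03,0,0,0,0,0.033,0,0,0,0,0.035,0,0,0,0,0.037,0,0,0,0,0.038,0,0,0,0,0.039,0,0,0,0,0.04,0,0,0],
)

```text
time: 18.98
tool_pos: [0.4796, 0.2535, 0.051]
tcp_rot: [[0.984, -0.18, -0.0], [-0.18, -0.984, 0.0], [-0.0, -0.0, -1.0]]
wrist_force: [-0.4, 0.3, 1.8]
grip_width: 0.0001
grasp_force: 0.8
```

Call:
carry_out(
  motion=[0,0.0007,0,0,0,0,0.0014,0,0,0,0,0.002,0,0,0,0,0.0027,0,0,0,0,0.0034,0,0,0,0,0.004,0,0,0,0,0.0047,0,0,0,0,0.0054,0,0,0,0,0.006,0,0,0,0,0.0067,0,0,0,0,0.0074,0,0,0,0,0.008,0,0,0,0,0.0087,0,0,0,0,0.0094,0,0,0,0,0.01,0,0,0],
)

```text
time: 20.23
tool_pos: [0.4778, 0.2437, 0.051]
tcp_rot: [[0.984, -0.18, 0.0], [-0.18, -0.984, 0.0], [-0.0, -0.0, -1.0]]
wrist_force: [-0.2, 3.4, 0.4]
grip_width: 0.0001
grasp_force: 1.8
```

```bash
python3 w.py w7
python3 - <<'E'
from h import *
import cv2
a=ctrl.snapshot("scene")[:,:,::-1];w=cv2.imread("pics/w7.png");t=ctrl.snapshot("top")[:,:,::-1]
o=np.zeros((480,800,3),np.uint8)
o[:,:500]=w[:,140:]; o[:,500:]=cv2.resize(a[170:410,210:360],(300,480));cv2.imwrite("pics/c7.png",o)
E
```

```text
20.2833 [0.4778 0.2436 0.051 ] [-0.1802 -0.9836 -0.0001] -2.205653255936574e-05 [-0.8645  3.8126  0.7808] [ 24.2867  -3.2775 111.8608   0.0037  71.4159 124.6674]
```

View pics/c7.png

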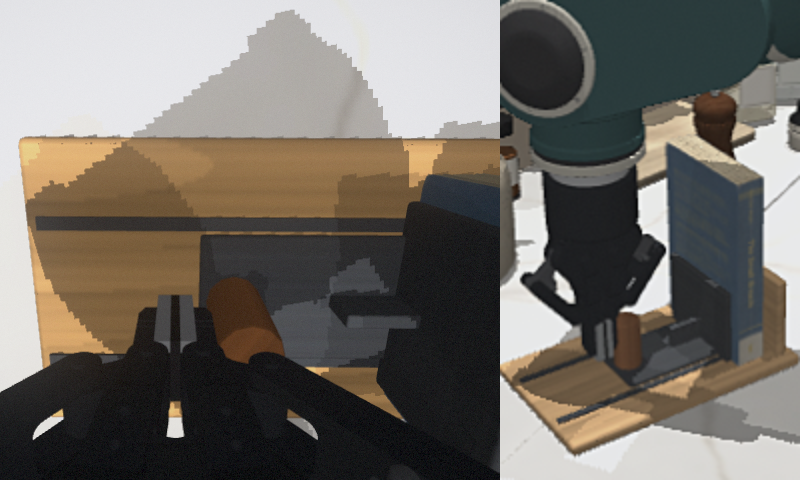

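The bookend plate is now against the standing book, which is still upright. I push on slowly.

Call:
carry_out(
  motion=[0,0.0007,0,0,0,0,0.0014,0,0,0,0,0.002,0,0,0,0,0.0027,0,0,0,0,0.0034,0,0,0,0,0.004,0,0,0,0,0.0047,0,0,0,0,0.0054,0,0,0,0,0.006,0,0,0,0,0.0067,0,0,0,0,0.0074,0,0,0,0,0.008,0,0,0],
)

```text
time: 21.38
tool_pos: [0.4764, 0.2358, 0.051]
tcp_rot: [[0.984, -0.18, -0.0], [-0.18, -0.984, -0.0], [-0.0, 0.0, -1.0]]
wrist_force: [-0.9, 4.0, 0.9]
grip_width: -0.0004
grasp_force: 1.8
```

Call:
carry_out(
  motion=[0,0.0006,0,0,0,0,0.0012,0,0,0,0,0.0018,0,0,0,0,0.002,0,0,0,0,0.002,0,0,0],
)

```text
time: 21.8
tool_pos: [0.4761, 0.234, 0.051]
tcp_rot: [[0.984, -0.18, 0.0], [-0.18, -0.984, 0.001], [0.0, -0.001, -1.0]]
wrist_force: [-2.6, 6.2, 1.0]
grip_width: -0.0001
grasp_force: 3.1
```

Call:
carry_out(
  motion=[0,0.0005,0,0,0,0,0.001,0,0,0,0,0.001,0,0,0],
)

```text
time: 22.05
tool_pos: [0.476, 0.2338, 0.0511]
tcp_rot: [[0.984, -0.18, 0.001], [-0.18, -0.984, 0.002], [0.0, -0.002, -1.0]]
wrist_force: [0.3, 15.4, -1.8]
grip_width: 0.0003
grasp_force: 7.2
```

Force jumps to 15 N, so the book is clamped. I back off, rise, and check.

Call:
carry_out(
  motion=[0,-0.001,0,0,0,0,-0.003,0,0,0,0,-0.008,0,0,0,0,-0.014,0,0,0,0,-0.02,0,0,0,0,-0.022,-0.008,0,0,0,-0.022,-0.02,0,0,0,-0.022,-0.04,0,0,0,-0.022,-0.06,0,0,0,-0.022,-0.08,0,0,0,-0.022,-0.1,0,0,0,-0.022,-0.12,0,0,0,-0.022,-0.14,0,0,0,-0.022,-0.16,0,0,0,-0.022,-0.18,0,0,0,-0.022,-0.2,0,0,0,-0.022,-0.22,0,0,0,-0.022,-0.235,0,0,0,-0.022,-0.24,0,0,0,-0.022,-0.24,0,0],
)

```text
time: 23.72
tool_pos: [0.48, 0.2546, 0.2927]
tcp_rot: [[0.984, -0.18, 0.002], [-0.18, -0.984, 0.001], [0.002, -0.001, -1.0]]
wrist_force: [-1.3, 0.4, -0.1]
grip_width: -0.0
grasp_force: 0.0
```

```bash
python3 w.py w8
python3 - <<'E'
from h import *
import cv2
np.set_printoptions(precision=4,suppress=True)
p=[.4674,.1903,-.1828,-.0021];s=ctrl.calibration("scene");w=np.load("pics/w8.npy",allow_pickle=True).item()
im=ctrl.snapshot("scene")[:,:,::-1];cv2.imwrite("pics/s8.png",im)
for n,i,c in(("s0",cv2.imread("pics/scene0.png"),s),("s8",im,s),("w5",cv2.imread("pics/w5.png"),np.load("pics/w5.npy",allow_pickle=True).item()),("w8",cv2.imread("pics/w8.png"),w)):
  for j in(.015,.063,.067):
    L=place(p,np.array([(a,83-1e3*j,z) for z in(20,60) for a in(0,)])/1e3);q=proj(L,c);print(n,j,q.ravel())
  h=cv2.cvtColor(np.ascontiguousarray(i),cv2.COLOR_BGR2HSV)
  m=cv2.inRange(h,(5,125,40),(14,255,200));k,lb,stt,ce=cv2.connectedComponentsWithStats(m)
  print([ (stt[a].tolist(),ce[a].round(1).tolist()) for a in range(1,k) if stt[a][4]>100])
E
```

```text
23.7667 [0.4799 0.2545 0.2911] [-0.1802 -0.9836 -0.0002] 0.00019852748406268094 [ 0.1538 -0.6139 -0.2301] [ 25.2483 -10.3446  95.4368  -0.0027  94.8844 125.6283]
s0 0.015 [253.2529 357.0604 251.9105 337.0511]
s0 0.063 [277.6482 347.8452 276.7475 328.1326]
s0 0.067 [279.6323 347.094  278.7665 327.4062]
[([306, 216, 24, 54, 657], [317.0, 243.4]), ([245, 334, 14, 28, 277], [251.0, 346.9])]
s8 0.015 [253.2529 357.0604 251.9105 337.0511]
s8 0.063 [277.6482 347.8452 276.7475 328.1326]
s8 0.067 [279.6323 347.094  278.7665 327.4062]
[([307, 216, 21, 26, 277], [317.4, 225.5]), ([272, 325, 13, 27, 248], [277.8, 337.3])]
w5 0.015 [196.8613 193.8501 185.4707 200.7898]
w5 0.063 [239.9507 193.9649 232.7285 200.9137]
w5 0.067 [243.5388 193.974  236.6632 200.9236]
[([173, 189, 23, 24, 413], [184.0, 200.8])]
w8 0.015 [312.2282 199.4193 311.8921 207.4743]
w8 0.063 [358.6917 199.5343 363.2345 207.6026]
w8 0.067 [362.5649 199.5435 367.5147 207.6128]
[([350, 190, 28, 31, 450], [363.8, 204.1])]
```

```bash
python3 -c "
from plant import ctrl;print(ctrl.hand_in())"
```

```text
the job is handed in; nothing more can be done
None
```

I handed the job in at about 24 s of the 54 s allowed. The cook book stands on its foot in the rack, released, with the bookend pushed up against it to about 0.067 by image measurement (0.0635 needed); the hand-in returned no verdict, and I last viewed the book upright just before the final 10 mm of the push.

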